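# Move three carriers on by one station at the synthesis bench

## Task

The three flow-cell carriers are each due at their next station. Swing the clamp bar right up and leave it up, then park one carrier for the moment on the empty rubber mat and so move all three on: the oblong slide carrier from the clamp to the light box, the round carrier from the light box to the finned drying block, and the square carrier from the drying block to the clamp's seat. Each must end flat and centred on its station, with the mat empty, the carriers never tipped over and the two amber bottles left alone.

Things in the scene. Friction and masses are not known exactly. Their poses are not given: they have to be found in the camera images.
- slide_carrier: The oblong carrier, 56 (x) x 90 (y) mm, with two glass windows. Bare aluminium plate 8 mm thick; black grip upright at its centre, top 36 mm above the underside: lift by the grip from above. Origin: centre of the underside, z up. About 0.12 kg. Its grip is a block 30 (x) x 16 (y) mm. At the start it sits on the clamp's seat, the clamp bar lying over its +y end (1 mm above the plate).
- disc_carrier: The round carrier, diameter 72 mm. Bare aluminium plate 8 mm thick; black grip upright at its centre, top 36 mm above the underside: lift by the grip from above. Origin: centre of the underside, z up. About 0.12 kg. Its grip is a round knob, diameter 24 mm. At the start it sits on the light box.
- square_carrier: The square carrier, 64 x 64 mm. Bare aluminium plate 8 mm thick; black grip upright at its centre, top 36 mm above the underside: lift by the grip from above. Origin: centre of the underside, z up. About 0.12 kg. Its grip is a square post 20 x 20 mm, sides parallel to x and y. At the start it sits on the drying block.
- clamp: Fixed clamp fixture: flat grey rimless seat 60 (x) x 100 (y) mm, 25 mm above the table, on dark steel. Origin: on the table below the seat centre; +x roughly away from the robot. The clamp bar lies along x at y=+33; hinge axis (along y) at x=+75, z=40, posts 50 mm high. Raised, the bar stands 190 mm high there: at the seat, close the fingers along y so the gripper body clears it.
- bar (a joint): Clamp bar angle, rad: 0 down, 1.57 upright, stop 1.75 leaning back (+x). Stiff hinge, about 3 N at the handle; stays where left. Black handle block 36 (x) x 18 (y) x 18 (z) mm at its near end: centre at clamp (-55, +33, 41) mm when down, 130 mm from the hinge axis, free space in front of the seat (edge x=-32). Pinched by its sides (closing along y) it can turn in the fingers along the arc.
- lightbox: Light box, fixed: flat grey box 100 (x) x 120 (y) mm with a white top, top 15 mm above the table. Origin: on the table below its centre, z up.
- dryblock: Drying block, fixed: aluminium block with fins round its sides, 88 (x) x 108 (y) mm, flat top 40 mm above the table. Origin: on the table below its centre, z up.
- mat: Black rubber mat, fixed, 110 (x) x 130 (y) mm, 4 mm thick: the free parking spot, empty at the start. Origin: on the table below its centre, z up.
- tall_bottle: Bystander: amber bottle with white cap, diameter 60, height 125 mm, upright at the far side of the work. Origin: centre of its underside.
- short_bottle: Bystander: amber jar with black cap, diameter 72, height 95 mm, upright at the far side of the work. Origin: centre of its underside.
Mind the look-alikes: they are no part of the job. Leave any yellow look-alike of the slide_carrier alone.

How it is judged:
On the way, in this order (a step that is already met when the one before it is completed fails the run):
1. the clamp bar is swung up while the slide carrier is still on the clamp's seat (value of joint bar above 1.25 rad and horizontal distance between slide_carrier and clamp below 0.03 m), for 0.2 s.
2. one of the carriers stands parked and released on the rubber mat (((horizontal distance between slide_carrier and mat below 0.035 m and z of slide_carrier in the frame of mat between 0 and 0.008 m and angle between slide_carrier's own z axis and vertical below 0.08 rad and linear speed of slide_carrier below 0.02 m/s and contact force between the fingers and slide_carrier below 0.1 N) or (horizontal distance between disc_carrier and mat below 0.035 m and z of disc_carrier in the frame of mat between 0 and 0.008 m and angle between disc_carrier's own z axis and vertical below 0.08 rad and linear speed of disc_carrier below 0.02 m/s and contact force between the fingers and disc_carrier below 0.1 N) or (horizontal distance between square_carrier and mat below 0.035 m and z of square_carrier in the frame of mat between 0 and 0.008 m and angle between square_carrier's own z axis and vertical below 0.08 rad and linear speed of square_carrier below 0.02 m/s and contact force between the fingers and square_carrier below 0.1 N))), for 0.2 s.
At the end, for the whole second after the job is handed in: The slide carrier is on the light box, the round carrier on the drying block and the square carrier on the clamp's seat, each flat (within 0.08 rad, resting height within 4 mm), centred within 15 mm of the station's centre, released and at rest; the clamp bar is up (above 1.25 rad) (value of joint bar above 1.25 rad and horizontal distance between slide_carrier and lightbox below 0.015 m and z of slide_carrier in the frame of lightbox between 0.011 and 0.019 m and angle between each of slide_carrier, disc_carrier, square_carrier's own z axis and vertical below 0.08 rad and linear speed of each of slide_carrier, disc_carrier, square_carrier below 0.02 m/s and contact force between the fingers and slide_carrier below 0.1 N and horizontal distance between disc_carrier and dryblock below 0.015 m and z of disc_carrier in the frame of dryblock between 0.036 and 0.044 m and contact force between the fingers and disc_carrier below 0.1 N and horizontal distance between square_carrier and clamp below 0.015 m and z of square_carrier in the frame of clamp between 0.021 and 0.029 m and contact force between the fingers and square_carrier below 0.1 N); the robot touches nothing.
It fails at once if a carrier is tipped over (more than 0.6 rad) (angle between any of slide_carrier, disc_carrier, square_carrier's own z axis and vertical above 0.6 rad).
It fails at once if an amber bottle is pushed more than 20 mm or tipped (distance of any of tall_bottle, short_bottle from where it was at the start of the episode above 0.02 m or angle between any of tall_bottle, short_bottle's own z axis and vertical above 0.3 rad).
It also fails if it takes over 125 s, if anything falls off the work surface, if the arm or the gripper's body presses on something with over 40 N, if the wrist force passes 120 N, or if a joint passes its speed limit or range.

## Robot

A 7-joint arm with a two-finger parallel gripper is mounted at the origin on the work surface. World frame = base frame: x ahead of the robot, y to its left, z up, the work surface at z = 0. Lengths are in m, angles in rad, forces in N, time in s.
With the tool pointing down it reaches from about 0.425 to 0.875 m from the base axis. Payload 8.4 kg.
Tool frame: the origin (TCP) lies midway between the tips of the shut fingers; the grasp point (between the pads) lies 19 mm behind it; y points along the fingers, z is the direction in which the jaws open and shut, and the axes are right-handed (so a half turn about y gives the same grasp; the last joint's range is limited). The gripper opens to 87 mm and grips with 3 to 60 N. Pads are 19 mm wide; open, the fingers measure 117 mm over their backs; the gripper's body (75 mm by 190 mm) begins 51 mm behind the grasp point.
Start: joints at [1.237, 0.333, 0.04, 1.465, -0.013, 1.343, -0.059], TCP at [0.151, -0.632, 0.2] pointing down, gripper open.
Joint ranges: [-2.58, 2.58], [-0.38, 2.09], [-1.3, 1.39], [0.25, 2.4], [-1.5, 4.64], [0.08, 2.09], [-2.65, 2.65]. Speed limits (rad/s): [2.22, 2.22, 2.79, 2.79, 3.14, 3.14, 3.14].

## Interface

Orientations are given as a rotation vector (axis times angle).
In Python, from rig import robot gives the robot as it stands.
- The arm moves only by the tool move_arm, never from a script. Its arguments are lists of equal length, an entry for each row: "claw": the closure, from -1 (fully open) to 1 (shut); "slide": the shift along the tool's x, y, z in cm, a list of three; "twist": the turn, a rotation vector about the tool's x, y, z in degrees, a list of three. In form: {"claw": [claw, ...], "slide": [[tx, ty, tz], ...], "twist": [[ax, ay, az], ...]}. A call has 1 to 20 rows; each row is the pose to reach, as a shift and turn from the pose commanded when the call began, along the tool's axes at that moment; what a row does not reach only later rows make up. A row lasts 1/12 s, in which the tool goes at most 41.7 mm and 7.16 degrees, less where a joint would pass 70% of its speed; a pose out of reach is approached as far as the arm can. A call with a gripper value outside its range is refused whole. The fingers move at their own pace and stop on an object; the grip force is fixed at half the most. Time passes only in rows, so rows that repeat a pose let the fingers close. It gives the time, the measured TCP pose, the force and the opening at its end, in the units of the state.
- robot.get_state(): the state, without advancing time (a new reading comes with each control period).
- robot.read_camera(name): name is "scene" or "top" or "wrist"; returns a dict with "color" (400x640x3 uint8, red, green, blue), "z_map" (400x640 float32, m along the optical axis (not along the pixel's ray), 0 where there is no reading), "fx", "fy", "cx", "cy" (pixels), "dist_coeffs" ([k1, k2, p1, p2, k3] as OpenCV has them; the pictures are not rectified), "extrinsics" (4x4, takes a point from world to camera coordinates). Camera axes: x right, y down, z forward; pixel columns grow to the right and rows downward; lengths in m; the calibration is good to about 2 mm. A picture is of the moment at which its call begins.
- robot.job_done(): hands the job in, once; it reports no verdict.
The state is a dict: "t": time; "qpos": joint angles; "dq": joint speeds; "effort": joint torques, N m; "eef_pos": TCP position; "tcp_rot": TCP orientation; "wrist_force": force on the tool from outside, world axes, zero at the start; "ft_torque": the same for the moment, N m; "width": finger opening in m.
Only numpy, scipy, OpenCV 4.12 (cv2) and the standard library are available. Lean on these libraries where they do the work, as an engineer would, in place of code of your own. Each camera call takes 0.05 s, during which the arm holds its last target. There are 200 camera calls.

## Working session

There is one attempt and no reset: what is moved stays moved. The work goes in short steps, Python scripts to look and compute and a tool call to move; the robot and the scene stay as the last step left them, time stands still between calls to the robot, and variables do not carry over. Pictures are saved under pics/ and viewed, about 12 in all and at most 16, crops included, and the job is handed in when it is done.

Besides the shell and the picture viewer there is one more tool, called after "Request:" in YAML: its name, and indented under it one key for each argument. move_arm: Moves the arm, as the interface text tells. Its arguments: {"type":"object","properties":{"claw":{"type":"array"},"slide":{"type":"array"},"twist":{"type":"array"}},"required":["claw","slide","twist"]}

```bash
ls; mkdir -p pics
cat > h.py <<'E'
import numpy as np, cv2, json
from rig import robot
from scipy.spatial.transform import Rotation as R
def cam(n):
    c=robot.read_camera(n); 
    return c
def save(c,f): cv2.imwrite('pics/'+f,c["color"][:,:,::-1])
def K(c): return np.array([[c["fx"],0,c["cx"]],[0,c["fy"],c["cy"]],[0,0,1.]])
def ray(c,uv):
    p=cv2.undistortPoints(np.array(uv,float).reshape(-1,1,2),K(c),np.array(c["dist_coeffs"],float)).reshape(-1,2)
    return np.c_[p,np.ones(len(p))]
def plane(c,uv,z):
    E=np.array(c["extrinsics"]);Rm=E[:3,:3];o=-Rm.T@E[:3,3]
    d=ray(c,uv)@Rm
    return o+d*((z-o[2])/d[:,2])[:,None]
def cloud(c):
    h,w=c["z_map"].shape;v,u=np.mgrid[:h,:w]
    r=ray(c,np.c_[u.ravel(),v.ravel()])*c["z_map"].reshape(-1,1)
    E=np.array(c["extrinsics"]);P=(r-E[:3,3])@E[:3,:3]
    P[c["z_map"].ravel()==0]=np.nan
    return P.reshape(h,w,3)
E
python3 - <<'E'
from h import *
for n in("top","scene"):
    c=cam(n);save(c,n+"0.png")
    np.save(n+"0.npy",cloud(c))
    print(n,np.array(c["extrinsics"]).round(3).tolist(),c["fx"],c["dist_coeffs"])
s=robot.get_state();print(s)
print(R.from_rotvec(s["tcp_rot"]).as_matrix().round(3))
E
```

```text
pics
top [[-0.003, -1.0, 0.021, -0.015], [-0.994, 0.001, -0.106, 0.595], [0.106, -0.021, -0.994, 0.816], [0.0, 0.0, 0.0, 1.0]] 388.2932333388062 [-0.02411048  0.          0.          0.          0.        ]
scene [[0.244, 0.97, -0.004, -0.124], [0.698, -0.179, -0.693, -0.36], [-0.673, 0.167, -0.721, 1.775], [0.0, 0.0, 0.0, 1.0]] 501.18291837599975 [-0.13444915  0.          0.          0.          0.        ]
{'t': 0.1, 'qpos': array([ 1.23675868,  0.33386477,  0.0398943 ,  1.4662112 , -0.01338266,
        1.34329143, -0.05849   ]), 'dq': array([-7.07055375e-04, -7.30905216e-04,  8.98350906e-04, -3.37965435e-03,
       -1.56384961e-07,  3.67376483e-04,  1.41281934e-03]), 'effort': array([ 4.85528595e-03, -6.57806253e+01,  1.33988366e+00, -4.04702711e+01,
       -5.97165897e-02,  4.09798720e-02,  3.49612333e-05]), 'eef_pos': array([ 0.15108819, -0.63171299,  0.1991188 ]), 'tcp_rot': array([-0.2476612 ,  2.09858055, -2.09545811]), 'wrist_force': array([ 0.35511404, -0.33453792,  0.55469253]), 'ft_torque': array([-0.00590452, -0.06037266,  0.01869069]), 'width': 0.08683271008574966}
[[-0.973 -0.     0.233]
 [-0.233  0.001 -0.973]
 [ 0.    -1.    -0.002]]
```

View pics/top0.png

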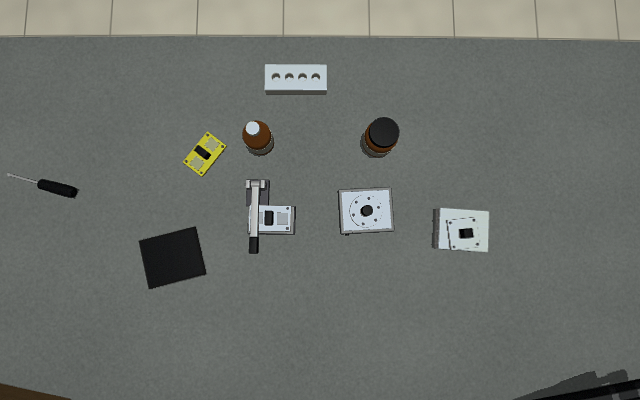

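View pics/scene0.png

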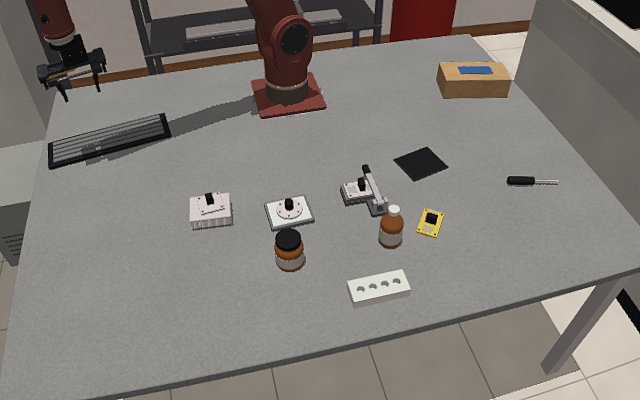

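Top view: the mat is at (172,258), the clamp with the bare aluminium slide carrier at (277,219), its bar at x≈254 and handle at (254,244). The light box with the disc is at (366,211), and the drying block with the square carrier at (462,231). The bottles are at (257,137) and (381,135).

Two things could be the slide carrier: the yellow one at (204,153), and the bare aluminium one on the clamp at (277,219). The second fits because it is aluminium and under the bar. I'll confirm in a crop.

Run:
```python
from h import *
im=cv2.imread('pics/top0.png');P=np.load('top0.npy')
cv2.imwrite('pics/crop0.png',cv2.resize(im[120:300,130:510],None,fx=2.1,fy=2.1,interpolation=cv2.INTER_CUBIC))
c=cam("top")
z=P[...,2]
print('table z',np.nanmedian(z[300:340,200:400]))
def rect(m,h,name,erode=0):
    m=m.astype(np.uint8)
    n,l,s,ce=cv2.connectedComponentsWithStats(m); k=1+np.argmax(s[1:,4])
    cs,_=cv2.findContours((l==k).astype(np.uint8),cv2.RETR_EXTERNAL,cv2.CHAIN_APPROX_NONE)
    q=plane(c,max(cs,key=cv2.contourArea).reshape(-1,2),h)[:,:2]
    r=cv2.minAreaRect((q*1000).astype(np.float32));print(name,np.round(r[0],1),np.round(r[1],1),round(r[2],1))
def box(u0,u1,v0,v1):
    b=np.zeros(z.shape,bool);b[v0:v1,u0:u1]=1;return b
g=im.max(2)
rect(box(120,225,210,300)&(g<50),.004,'mat')
rect(box(330,405,180,245)&(z>.0085),.015,'lightbox')
rect(box(420,500,195,260)&(z>.03),.04,'dry')
rect(box(350,385,195,230)&(g<60)&(z>.035),.051,'disc knob')
rect(box(450,480,220,245)&(g<60)&(z>.06),.076,'square post')
rect(box(262,276,205,230)&(g<60)&(z>.05),.061,'slide grip')
rect(box(244,262,225,258)&(g<60),.05,'handle')
rect(box(240,300,170,258)&(z>.026),.033,'clamp>26mm')
rect(box(235,280,115,160)&(z>.1),.125,'tall');rect(box(355,405,110,160)&(z>.08),.095,'short')
for u,v in((268,218),(285,218),(254,244),(254,215),(255,184),(366,211),(375,225),(465,233),(480,245)):print(u,v,P[v,u].round(4))
```

```text
table z -0.0010477522090980682
mat [457.1 320.2] [109.5 129.6] 14.2
lightbox [ 559.7 -108.3] [100.9 119.8] 2.9
dry [ 515.7 -315.6] [109.2  88.3] 85.6
disc knob [ 557.1 -105.1] [20.9 24. ] 26.3
square post [ 508.5 -309.5] [17.9 22.7] 6.0
slide grip [541.8 101.4] [27.3 14.6] 0.6
handle [490.7 133.7] [45.9 18.9] 0.8
clamp>26mm [549.  103.7] [159.1  96.3] 4.4
tall [712.1 125.9] [36.3 28. ] 38.5
short [ 716.1 -137.2] [60.  64.6] 44.8
268 218 [0.5407 0.1025 0.0606]
285 218 [0.5417 0.069  0.0356]
254 244 [0.4866 0.1326 0.0499]
254 215 [0.5478 0.1341 0.046 ]
255 184 [0.6138 0.1325 0.0497]
366 211 [ 0.5555 -0.104   0.0522]
375 225 [ 0.5267 -0.1286  0.0136]
465 233 [ 0.508  -0.3064  0.0749]
480 245 [ 0.4821 -0.3524  0.0383]
```

View pics/crop0.png

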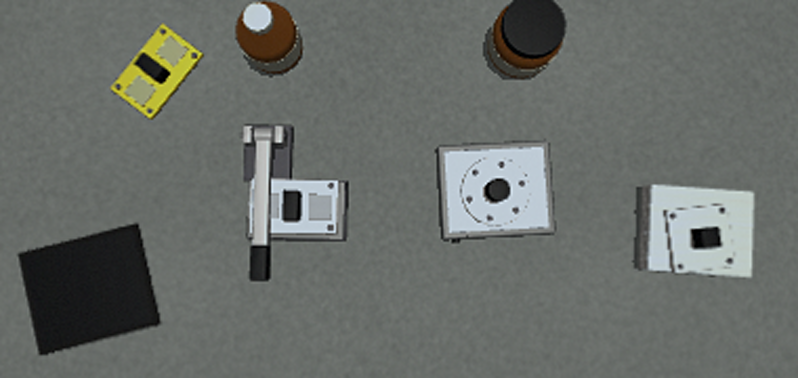

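The crop confirms it: the aluminium carrier under the bar is the real one, and the yellow one is the look-alike. Next, a helper that turns world targets into tool-frame numbers.

```bash
cat > go.py <<'E'
import sys
from h import *
# args: x,y,z,psi(deg) ... targets as world mm; prints slide(cm), twist(deg) from the present pose; psi: tool x=(-cos,-sin)
s=robot.get_state();p=s["eef_pos"];M=R.from_rotvec(s["tcp_rot"])
print('t',round(s["t"],2),'tcp',(p*1000).round(1),'psi',np.degrees(np.arctan2(-M.as_matrix()[1,0],-M.as_matrix()[0,0])).round(2),'w',round(s["width"],4),'F',s["wrist_force"].round(1))
for a in sys.argv[1:]:
    x,y,z,ps=map(float,a.split(','))
    ps=np.radians(ps);T=np.array([[-np.cos(ps),0,np.sin(ps)],[-np.sin(ps),0,-np.cos(ps)],[0,-1,0]])
    print(a,M.inv().apply(np.array([x,y,z])/10-p*100).round(2),np.degrees((M.inv()*R.from_matrix(T)).as_rotvec()).round(2))
E
python3 go.py 480,-280,200,0 487,134,150,0
```

```text
t 0.15 tcp [ 151.1 -631.8  199.3] psi 13.45 w 0.087 F [0.2 0.5 0.2]
480,-280,200,0 [-4.017e+01 -4.000e-02 -2.656e+01] [7.000e-02 1.345e+01 1.000e-02]
487,134,150,0 [-50.48   5.01 -66.66] [7.000e-02 1.345e+01 1.000e-02]
```

Request:
move_arm:
  claw: [-1, -1, -1, -1, -1, -1, -1, -1, -1, -1, -1, -1, -1, -1, -1, -1, -1, -1, -1, -1]
  slide:
    - [-40.2, 0, -26.6]
    - [-40.2, 0, -26.6]
    - [-40.2, 0, -26.6]
    - [-40.2, 0, -26.6]
    - [-40.2, 0, -26.6]
    - [-40.2, 0, -26.6]
    - [-40.2, 0, -26.6]
    - [-40.2, 0, -26.6]
    - [-40.2, 0, -26.6]
    - [-40.2, 0, -26.6]
    - [-40.2, 0, -26.6]
    - [-40.2, 0, -26.6]
    - [-50.5, 5, -66.7]
    - [-50.5, 5, -66.7]
    - [-50.5, 5, -66.7]
    - [-50.5, 5, -66.7]
    - [-50.5, 5, -66.7]
    - [-50.5, 5, -66.7]
    - [-50.5, 5, -66.7]
    - [-50.5, 5, -66.7]
  twist:
    - [0, 13.5, 0]
    - [0, 13.5, 0]
    - [0, 13.5, 0]
    - [0, 13.5, 0]
    - [0, 13.5, 0]
    - [0, 13.5, 0]
    - [0, 13.5, 0]
    - [0, 13.5, 0]
    - [0, 13.5, 0]
    - [0, 13.5, 0]
    - [0, 13.5, 0]
    - [0, 13.5, 0]
    - [0, 13.5, 0]
    - [0, 13.5, 0]
    - [0, 13.5, 0]
    - [0, 13.5, 0]
    - [0, 13.5, 0]
    - [0, 13.5, 0]
    - [0, 13.5, 0]
    - [0, 13.5, 0]

```text
t: 1.82
eef_pos: [0.4853, 0.0528, 0.1599]
tcp_rot: [-0.002, -2.221, 2.221]
wrist_force: [1.5, 0.1, -1.0]
width: 0.0871
```

```bash
python3 go.py 487,134,150,0
```

```text
t 1.82 tcp [485.3  52.8 159.9] psi -0.06 w 0.0871 F [ 1.5  0.1 -1. ]
487,134,150,0 [-0.16  0.99 -8.12] [-0.02 -0.06 -0.02]
```

Request:
move_arm:
  claw: [-1, -1, -1, -1]
  slide:
    - [0, 0.8, -6]
    - [0, 0.8, -6]
    - [0, 0.8, -6]
    - [0, 0.8, -6]
  twist:
    - [0, 0, 0]
    - [0, 0, 0]
    - [0, 0, 0]
    - [0, 0, 0]

```text
t: 2.15
eef_pos: [0.4854, 0.112, 0.1517]
tcp_rot: [-0.003, 2.221, -2.221]
wrist_force: [0.8, -1.6, 0.8]
width: 0.0871
```

```bash
python3 - <<'E'
from h import *
c=cam("wrist");save(c,"w1.png");P=cloud(c);np.save("w1.npy",P)
print(P[::50,::80,2].round(3))
E
python3 go.py 487,134,22,0
```

```text
[[-0.    -0.     0.008  0.001 -0.    -0.001  0.    -0.   ]
 [ 0.    -0.     0.001 -0.    -0.     0.003 -0.     0.001]
 [ 0.001  0.    -0.     0.001 -0.001  0.002  0.016  0.024]
 [ 0.001  0.002  0.003 -0.     0.062  0.     0.016  0.016]
 [ 0.001  0.005  0.005  0.002  0.    -0.001  0.     0.   ]
 [-0.     0.253 -0.    -0.001 -0.     0.191  0.252  0.254]
 [ 0.267  0.269  0.26   0.261 -0.     0.261  0.261  0.268]
 [ 0.282  0.279  0.279  0.28   0.279  0.28   0.28   0.279]]
t 2.2 tcp [485.7 110.5 151.8] psi -0.03 w 0.0866 F [-0.  -0.5  0. ]
487,134,22,0 [-0.13 12.98 -2.36] [-0.02 -0.03  0.03]
```

View pics/w1.png

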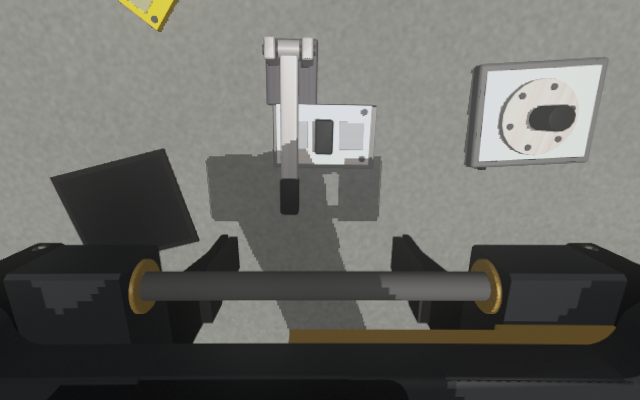

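The wrist view shows the handle at (289,196), the slide grip at (323,136), the posts at (291,47), the disc knob near (553,118) and the mat at left. I'll measure from here.

Run:
```python
from h import *
c=cam("wrist");P=cloud(c);im=c["color"];z=P[...,2];g=im.max(2)
def rect(m,h,name):
    n,l,s,ce=cv2.connectedComponentsWithStats(m.astype(np.uint8)); k=1+np.argmax(s[1:,4])
    cs,_=cv2.findContours((l==k).astype(np.uint8),cv2.RETR_EXTERNAL,cv2.CHAIN_APPROX_NONE)
    q=plane(c,max(cs,key=cv2.contourArea).reshape(-1,2),h)[:,:2]
    r=cv2.minAreaRect((q*1000).astype(np.float32));print(name,np.round(r[0],1),np.round(r[1],1),round(r[2],1))
def box(u0,u1,v0,v1):
    b=np.zeros(z.shape,bool);b[v0:v1,u0:u1]=1;return b
rect(box(275,303,150,225)&(z>.045),.05,'handle top')
rect(box(275,303,150,225)&(z>.045)&(g<60),.05,'handle top dark')
rect(box(308,340,110,160)&(z>.056),.061,'slide grip top')
rect(box(250,390,90,180)&(abs(z-.033)<.004),.033,'plate')
rect(box(450,620,50,180)&(abs(z-.015)<.0065),.015,'lightbox')
rect(box(510,600,90,150)&(z>.046),.051,'knob top')
rect(box(255,325,30,70)&(abs(z-.05)<.004),.05,'posts')
```

```text
handle top [498.  136.2] [17.4 61.9] 89.1
handle top dark [484.  136.4] [17.4 33.9] 89.1
slide grip top [541.1 103.9] [29. 15.] 0.0
plate [541.   93.5] [68.5 55.7] 89.1
lightbox [ 558.3 -105.6] [101.9 122.4] 3.1
knob top [ 556.8 -103.6] [26.5 22.9] 89.7
posts [607.6 134.3] [20.7 17.7] 0.1
```

Request:
move_arm:
  claw: [-1, -1, -1, -1, -1, -1, -1, -1, -1, -1, 1, 1, 1, 1, 1, 1, 1, 1]
  slide:
    - [0, 0, -2.45]
    - [0, 0, -2.45]
    - [0, 6, -2.45]
    - [0, 6, -2.45]
    - [0, 12, -2.45]
    - [0, 12, -2.45]
    - [0, 12.8, -2.45]
    - [0, 12.8, -2.45]
    - [0, 12.8, -2.45]
    - [0, 12.8, -2.45]
    - [0, 12.8, -2.45]
    - [0, 12.8, -2.45]
    - [0, 12.8, -2.45]
    - [0, 12.8, -2.45]
    - [0, 12.8, -2.45]
    - [0, 12.8, -2.45]
    - [0, 12.8, -2.45]
    - [0, 12.8, -2.45]
  twist:
    - [0, 0, 0]
    - [0, 0, 0]
    - [0, 0, 0]
    - [0, 0, 0]
    - [0, 0, 0]
    - [0, 0, 0]
    - [0, 0, 0]
    - [0, 0, 0]
    - [0, 0, 0]
    - [0, 0, 0]
    - [0, 0, 0]
    - [0, 0, 0]
    - [0, 0, 0]
    - [0, 0, 0]
    - [0, 0, 0]
    - [0, 0, 0]
    - [0, 0, 0]
    - [0, 0, 0]

```text
t: 3.75
eef_pos: [0.4859, 0.1355, 0.024]
tcp_rot: [-0.001, -2.221, 2.221]
wrist_force: [-0.2, 0.3, -0.2]
width: 0.0419
```

```bash
python3 go.py; python3 -c "
import numpy as np
for t in np.linspace(0.1,1.5,15): print(round(t,2),round(-13*(1-np.cos(t)),2),round(-13*np.sin(t),2))"
```

```text
t 3.75 tcp [485.9 135.5  24. ] psi -0.05 w 0.0419 F [-0.2  0.3 -0.2]
0.1 -0.06 -1.3
0.2 -0.26 -2.58
0.3 -0.58 -3.84
0.4 -1.03 -5.06
0.5 -1.59 -6.23
0.6 -2.27 -7.34
0.7 -3.06 -8.37
0.8 -3.94 -9.33
0.9 -4.92 -10.18
1.0 -5.98 -10.94
1.1 -7.1 -11.59
1.2 -8.29 -12.12
1.3 -9.52 -12.53
1.4 -10.79 -12.81
1.5 -12.08 -12.97
```

Request:
move_arm:
  claw: [1, 1, 1, 1, 1, 1]
  slide:
    - [0, 0, 0]
    - [0, 0, 0]
    - [0, 0, 0]
    - [0, 0, 0]
    - [0, 0, 0]
    - [0, 0, 0]
  twist:
    - [0, 0, 0]
    - [0, 0, 0]
    - [0, 0, 0]
    - [0, 0, 0]
    - [0, 0, 0]
    - [0, 0, 0]

```text
t: 4.25
eef_pos: [0.4859, 0.1369, 0.0241]
tcp_rot: [0.0, 2.223, -2.219]
wrist_force: [0.3, 5.8, -1.6]
width: 0.0171
```

Gripped. Now I'll swing it along the arc.

Request:
move_arm:
  claw: [1, 1, 1, 1, 1, 1, 1, 1, 1, 1, 1, 1, 1, 1, 1, 1, 1, 1, 1]
  slide:
    - [-0.06, -1.3, -0.1]
    - [-0.26, -2.58, -0.1]
    - [-0.58, -3.84, -0.1]
    - [-1.03, -5.06, -0.1]
    - [-1.59, -6.23, -0.1]
    - [-2.27, -7.34, -0.1]
    - [-3.06, -8.37, -0.1]
    - [-3.94, -9.33, -0.1]
    - [-4.92, -10.18, -0.1]
    - [-5.98, -10.94, -0.1]
    - [-7.1, -11.59, -0.1]
    - [-8.29, -12.12, -0.1]
    - [-9.52, -12.53, -0.1]
    - [-10.79, -12.81, -0.1]
    - [-12.08, -12.97, -0.1]
    - [-12.6, -13.0, -0.1]
    - [-13.0, -13.0, -0.1]
    - [-13.0, -13.0, -0.1]
    - [-13.0, -13.0, -0.1]
  twist:
    - [0, 0, 0]
    - [0, 0, 0]
    - [0, 0, 0]
    - [0, 0, 0]
    - [0, 0, 0]
    - [0, 0, 0]
    - [0, 0, 0]
    - [0, 0, 0]
    - [0, 0, 0]
    - [0, 0, 0]
    - [0, 0, 0]
    - [0, 0, 0]
    - [0, 0, 0]
    - [0, 0, 0]
    - [0, 0, 0]
    - [0, 0, 0]
    - [0, 0, 0]
    - [0, 0, 0]
    - [0, 0, 0]

```text
t: 5.83
eef_pos: [0.6166, 0.1351, 0.1544]
tcp_rot: [-0.003, -2.22, 2.222]
wrist_force: [1.0, -4.0, 4.7]
width: 0.0161
```

```bash
python3 - <<'E'
from h import *
c=cam("scene");cv2.imwrite('pics/s1.png',cv2.resize(c["color"][130:300,280:480,::-1],None,fx=3,fy=3))
E
python3 go.py
```

```text
t 5.88 tcp [616.5 135.1 154.4] psi -0.11 w 0.0156 F [-0.1 -4.   5.2]
```

View pics/s1.png

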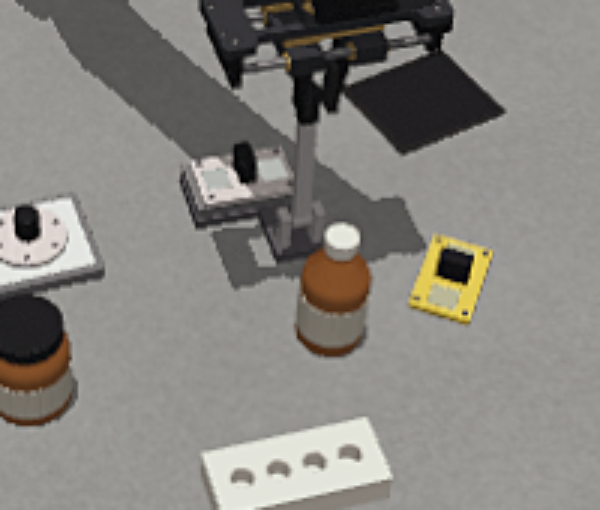

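The bar is upright and the slide carrier hasn't moved. I'll release, lift clear and go above the slide grip.

Request:
move_arm:
  claw: [-1, -1, -1, -1, -1, -1, -1, -1, -1, -1, -1, -1, -1, -1, -1, -1, -1, -1, -1, -1]
  slide:
    - [0, 0, 0]
    - [0, 0, 0]
    - [0, 0, 0]
    - [0, 0, 0]
    - [0, 0, 0]
    - [0, 0, 0]
    - [0, 0, 0]
    - [0, 0, 0]
    - [0, 0, 0]
    - [0, 0, 0]
    - [0, -2.5, 0]
    - [0, -6, 0]
    - [0, -8, 0]
    - [0, -8, 0]
    - [7.5, -8, 3.2]
    - [7.5, -8, 3.2]
    - [7.5, -8, 3.2]
    - [7.5, -4, 3.2]
    - [7.5, 0, 3.2]
    - [7.5, 2, 3.2]
  twist:
    - [0, 0, 0]
    - [0, 0, 0]
    - [0, 0, 0]
    - [0, 0, 0]
    - [0, 0, 0]
    - [0, 0, 0]
    - [0, 0, 0]
    - [0, 0, 0]
    - [0, 0, 0]
    - [0, 0, 0]
    - [0, 0, 0]
    - [0, 0, 0]
    - [0, 0, 0]
    - [0, 0, 0]
    - [0, 0, 0]
    - [0, 0, 0]
    - [0, 0, 0]
    - [0, 0, 0]
    - [0, 0, 0]
    - [0, 0, 0]

```text
t: 7.55
eef_pos: [0.5388, 0.1034, 0.1301]
tcp_rot: [0.002, -2.218, 2.22]
wrist_force: [-0.8, -0.5, -0.6]
width: 0.0872
```

```bash
python3 - <<'E'
from h import *
c=cam("top");P=cloud(c);z=P[...,2]
m=(z>.1)&(z<.22);m[:, :225]=0;m[:,290:]=0;m[:165]=0
c2=cam("scene");cv2.imwrite('pics/s2.png',cv2.resize(c2["color"][130:300,280:480,::-1],None,fx=3,fy=3))
E
python3 go.py 541,103.5,120,0 541,103.5,41,0
```

```text
t 7.65 tcp [538.1 103.5 130.2] psi -0.05 w 0.0871 F [-0.1 -0.1  0.5]
541,103.5,120,0 [-0.29  1.02  0.  ] [-0.05 -0.05  0.37]
541,103.5,41,0 [-0.35  8.92 -0.01] [-0.05 -0.05  0.37]
```

View pics/s2.png

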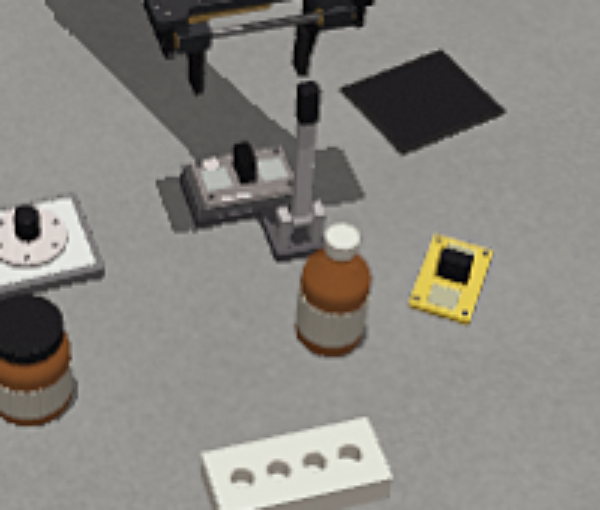

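Request:
move_arm:
  claw: [-1, -1, -1, -1, -1, 1, 1, 1, 1, 1, 1, 1, 1, 1, 1, 1, 1, 1, 1, 1]
  slide:
    - [-0.3, 3, 0]
    - [-0.3, 6, 0]
    - [-0.3, 9.2, 0]
    - [-0.3, 9.2, 0]
    - [-0.3, 9.2, 0]
    - [-0.3, 9.2, 0]
    - [-0.3, 9.2, 0]
    - [-0.3, 9.2, 0]
    - [-0.3, 9.2, 0]
    - [-0.3, 9.2, 0]
    - [-0.3, 9.2, 0]
    - [-0.3, 9.2, 0]
    - [-0.3, 9.2, 0]
    - [-0.3, 9.2, 0]
    - [-0.3, 9.2, 0]
    - [-0.3, 9.2, 0]
    - [-0.3, 9.2, 0]
    - [-0.3, 9.2, 0]
    - [-0.3, 9.2, 0]
    - [-0.3, 9.2, 0]
  twist:
    - [0, 0, 0]
    - [0, 0, 0]
    - [0, 0, 0]
    - [0, 0, 0]
    - [0, 0, 0]
    - [0, 0, 0]
    - [0, 0, 0]
    - [0, 0, 0]
    - [0, 0, 0]
    - [0, 0, 0]
    - [0, 0, 0]
    - [0, 0, 0]
    - [0, 0, 0]
    - [0, 0, 0]
    - [0, 0, 0]
    - [0, 0, 0]
    - [0, 0, 0]
    - [0, 0, 0]
    - [0, 0, 0]
    - [0, 0, 0]

```text
t: 9.32
eef_pos: [0.5439, 0.1044, 0.042]
tcp_rot: [-0.001, -2.221, 2.221]
wrist_force: [0.7, -0.2, -0.7]
width: 0.0015
```

```bash
python3 go.py 541,103.5,140,0 457,322,140,0 457,322,40,0 457,322,18,0
```

```text
t 9.32 tcp [543.9 104.4  42. ] psi -0.05 w 0.0015 F [ 0.7 -0.2 -0.7]
541,103.5,140,0 [ 0.29 -9.8   0.09] [ 0.   -0.05 -0.  ]
457,322,140,0 [  8.7   -9.8  -21.75] [ 0.   -0.05 -0.  ]
457,322,40,0 [  8.7    0.2  -21.75] [ 0.   -0.05 -0.  ]
457,322,18,0 [  8.7    2.4  -21.75] [ 0.   -0.05 -0.  ]
```

It closed on nothing, so I'll take a look.

Run:
```python
from h import *
c=cam("wrist");c2=cam("scene")
a=c["color"][:,:,::-1];b=cv2.resize(c2["color"][130:250,310:450,::-1],(467,400))
cv2.imwrite('pics/s3.png',cv2.resize(np.hstack([a[:,160:500],b]),None,fx=.98,fy=.98))
```

```text
(no output)
```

View pics/s3.png

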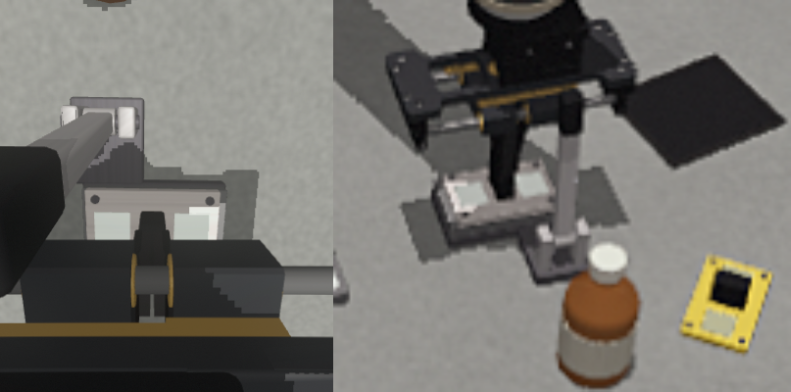

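```bash
python3 - <<'E'
from h import *
c=cam("wrist");P=cloud(c)
for z in(.025,.033):print(z,plane(c,[(247,190),(389,187),(257,204),(374,204)],z).round(4).tolist())
for v in range(180,250,8): print(v,P[v,300].round(3),P[v,265].round(3),P[v,316].round(3))
c=cam("top");P=cloud(c);z=P[...,2]
print([ (u,P[232,u].round(3).tolist()) for u in (285,290)])
E
python3 go.py
```

```text
0.025 [[0.57, 0.1491, 0.025], [0.572, 0.0543, 0.025], [0.5602, 0.1429, 0.025], [0.5602, 0.0636, 0.025]]
0.033 [[0.5719, 0.1473, 0.033], [0.5739, 0.0562, 0.033], [0.5626, 0.1414, 0.033], [0.5626, 0.0652, 0.033]]
180 [0.574 0.114 0.014] [0.574 0.139 0.013] [0.572 0.103 0.001]
188 [0.569 0.114 0.014] [0.568 0.139 0.012] [0.569 0.103 0.013]
196 [0.568 0.113 0.032] [0.568 0.136 0.034] [0.568 0.103 0.032]
204 [0.563 0.113 0.033] [0.563 0.136 0.033] [0.563 0.103 0.034]
212 [0.557 0.113 0.033] [0.557 0.136 0.033] [0.557 0.103 0.033]
220 [0.551 0.114 0.033] [0.552 0.136 0.034] [0.556 0.103 0.046]
228 [0.546 0.114 0.033] [0.546 0.137 0.034] [0.556 0.103 0.06 ]
236 [0.555 0.112 0.069] [0.541 0.137 0.035] [0.553 0.103 0.065]
244 [0.554 0.111 0.079] [0.581 0.119 0.14 ] [0.554 0.103 0.077]
[(285, [0.509, 0.034, 0.471]), (290, [0.512, 0.059, 0.026])]
t 9.52 tcp [543.9 104.4  42. ] psi -0.05 w 0.0004 F [ 0.1  0.4 -0.3]
```

The plate hasn't moved. The grasp point sat right at the grip's top (TCP z 42 instead of 38), so the pads closed above it. I'll open, go 7 mm lower and close again.

Request:
move_arm:
  claw: [-1, -1, -1, -1, -1, -1, -1, -1, -1, -1, -1, -1]
  slide:
    - [0, 0, 0]
    - [0, 0, 0]
    - [0, 0, 0]
    - [0, 0, 0]
    - [0, 0, 0]
    - [0, 0, 0]
    - [0, 0, 0]
    - [0, 0, 0]
    - [0, 0, 0]
    - [0, 0, 0]
    - [0, 0, 0]
    - [0, 0, 0]
  twist:
    - [0, 0, 0]
    - [0, 0, 0]
    - [0, 0, 0]
    - [0, 0, 0]
    - [0, 0, 0]
    - [0, 0, 0]
    - [0, 0, 0]
    - [0, 0, 0]
    - [0, 0, 0]
    - [0, 0, 0]
    - [0, 0, 0]
    - [0, 0, 0]

```text
t: 10.52
eef_pos: [0.5438, 0.1044, 0.042]
tcp_rot: [-0.001, -2.221, 2.221]
wrist_force: [-0.1, -0.9, -0.9]
width: 0.0725
```

```bash
python3 - <<'E'
from h import *
c=cam("wrist");c2=cam("scene")
a=c["color"][:,:,::-1];b=cv2.resize(c2["color"][130:250,310:450,::-1],(467,400))
cv2.imwrite('pics/s4.png',cv2.resize(np.hstack([a[:,160:500],b]),None,fx=.98,fy=.98))
E
python3 go.py 541.5,103,35,0
```

```text
t 10.62 tcp [543.8 104.4  42. ] psi -0.05 w 0.0805 F [-0.1  0.3  0.4]
541.5,103,35,0 [0.23 0.7  0.14] [ 0.   -0.05  0.  ]
```

View pics/s4.png

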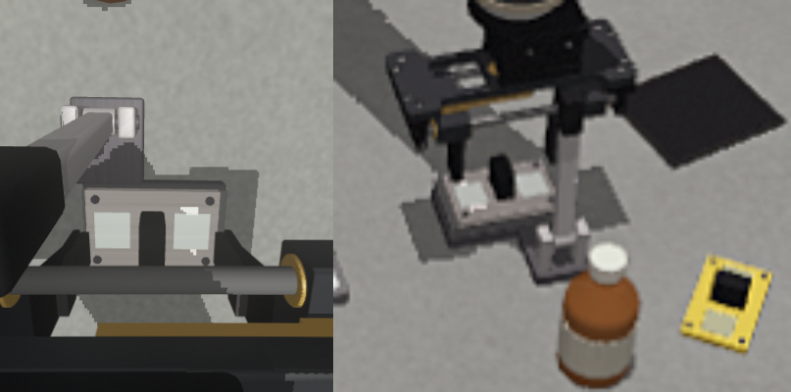

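Run:
```python
from h import *
for n in("wrist","scene","top"):
    c=cam(n);P=cloud(c);x,y,z=P[...,0],P[...,1],P[...,2];d=c["color"].max(2)<70
    for y0,y1 in((.02,.062),(.147,.19),(.085,.12)):
        m=d&(x>.52)&(x<.57)&(y>y0)&(y<y1)&(z>.036)&(z<.13)
        if m.sum()>5: print(n,y0,m.sum(),np.percentile(z[m],[1,5,50]).round(3),'x',np.percentile(x[m],[2,98]).round(3),'y',np.percentile(y[m],[2,98]).round(3))
```

```text
wrist 0.02 1332 [0.067 0.072 0.113] x [0.534 0.555] y [0.054 0.062]
wrist 0.147 1320 [0.067 0.073 0.114] x [0.534 0.555] y [0.147 0.155]
wrist 0.085 1418 [0.038 0.043 0.061] x [0.53  0.556] y [0.097 0.111]
scene 0.02 50 [0.063 0.069 0.088] x [0.538 0.561] y [0.05  0.061]
scene 0.147 15 [0.064 0.069 0.089] x [0.538 0.557] y [0.147 0.149]
scene 0.085 83 [0.036 0.038 0.056] x [0.533 0.562] y [0.097 0.112]
```

The depth shows the real fingertips at z≈0.064 with the reported TCP at 0.042, so the tips are about 22 mm higher than the nominal frame says. I'll descend 24 mm and measure again before closing.

Request:
move_arm:
  claw: [-1, -1, -1, -1, -1, -1]
  slide:
    - [0.2, 0.6, 0.1]
    - [0.2, 1.2, 0.1]
    - [0.2, 1.8, 0.1]
    - [0.2, 2.4, 0.1]
    - [0.2, 2.4, 0.1]
    - [0.2, 2.4, 0.1]
  twist:
    - [0, 0, 0]
    - [0, 0, 0]
    - [0, 0, 0]
    - [0, 0, 0]
    - [0, 0, 0]
    - [0, 0, 0]

```text
t: 11.27
eef_pos: [0.5414, 0.1034, 0.0173]
tcp_rot: [0.001, -2.221, 2.22]
wrist_force: [-0.6, -0.0, -0.4]
width: 0.0872
```

```bash
cat > tips.py <<'E'
from h import *
s=robot.get_state();p=s["eef_pos"];w=s["width"]/2
M=R.from_rotvec(s["tcp_rot"]).as_matrix()
for n in("wrist","scene"):
    c=cam(n);P=cloud(c);d=c["color"].max(2)<70
    L=(P-p)@M
    m=d&(abs(L[...,0])<.02)&(abs(L[...,2])>w-.003)&(abs(L[...,2])<w+.02)&(L[...,1]>-.08)&(L[...,1]<.02)&(P[...,2]>.004)
    if m.sum()>5: print(n,m.sum(),'tips behind TCP (mm)',(-1000*np.percentile(L[m][:,1],[99,95])).round(1))
E
python3 tips.py; python3 go.py
```

```text
wrist 3680 tips behind TCP (mm) [23.7 26.6]
scene 128 tips behind TCP (mm) [-11.6  -9.2]
t 11.37 tcp [542.  103.6  18.1] psi -0.04 w 0.0868 F [-0.2  0.5  0.6]
```

Request:
move_arm:
  claw: [-1, -1, 1, 1, 1, 1, 1, 1, 1, 1, 1, 1, 1, 1, 1, 1, 1, 1]
  slide:
    - [0, 0.4, 0]
    - [0, 0.4, 0]
    - [0, 0.4, 0]
    - [0, 0.4, 0]
    - [0, 0.4, 0]
    - [0, 0.4, 0]
    - [0, 0.4, 0]
    - [0, 0.4, 0]
    - [0, 0.4, 0]
    - [0, 0.4, 0]
    - [0, 0.4, 0]
    - [0, 0.4, 0]
    - [0, 0.4, 0]
    - [0, 0.4, 0]
    - [0, 0.4, 0]
    - [0, 0.4, 0]
    - [0, 0.4, 0]
    - [0, 0.4, 0]
  twist:
    - [0, 0, 0]
    - [0, 0, 0]
    - [0, 0, 0]
    - [0, 0, 0]
    - [0, 0, 0]
    - [0, 0, 0]
    - [0, 0, 0]
    - [0, 0, 0]
    - [0, 0, 0]
    - [0, 0, 0]
    - [0, 0, 0]
    - [0, 0, 0]
    - [0, 0, 0]
    - [0, 0, 0]
    - [0, 0, 0]
    - [0, 0, 0]
    - [0, 0, 0]
    - [0, 0, 0]

```text
t: 12.87
eef_pos: [0.5419, 0.1035, 0.014]
tcp_rot: [-0.001, -2.221, 2.221]
wrist_force: [0.5, -0.7, -1.0]
width: 0.0159
```

```bash
python3 go.py 541,104,120,0 457,321,120,0 457,321,10,0 457,321,-7,0
```

```text
t 12.87 tcp [541.9 103.5  14. ] psi -0.05 w 0.0159 F [ 0.5 -0.7 -1. ]
541,104,120,0 [  0.09 -10.6   -0.05] [ 0.01 -0.05 -0.  ]
457,321,120,0 [  8.5  -10.59 -21.74] [ 0.01 -0.05 -0.  ]
457,321,10,0 [  8.51   0.41 -21.74] [ 0.01 -0.05 -0.  ]
457,321,-7,0 [  8.51   2.11 -21.74] [ 0.01 -0.05 -0.  ]
```

Request:
move_arm:
  claw: [1, 1, 1, 1, 1, 1, 1, 1, 1, 1, 1, 1, 1, 1, 1, 1, 1, 1]
  slide:
    - [0, -2, 0]
    - [0, -4, 0]
    - [0, -6.5, 0]
    - [0, -9, 0]
    - [3, -9, -1]
    - [5, -9, -4]
    - [6, -9, -7]
    - [7, -9, -10.5]
    - [8, -9, -14]
    - [8.5, -9, -17.5]
    - [8.5, -9, -20]
    - [8.5, -9, -21.7]
    - [8.5, -9, -21.7]
    - [8.5, -6, -21.7]
    - [8.5, -3, -21.7]
    - [8.5, 0, -21.7]
    - [8.5, 1, -21.7]
    - [8.5, 1, -21.7]
  twist:
    - [0, 0, 0]
    - [0, 0, 0]
    - [0, 0, 0]
    - [0, 0, 0]
    - [0, 0, 0]
    - [0, 0, 0]
    - [0, 0, 0]
    - [0, 0, 0]
    - [0, 0, 0]
    - [0, 0, 0]
    - [0, 0, 0]
    - [0, 0, 0]
    - [0, 0, 0]
    - [0, 0, 0]
    - [0, 0, 0]
    - [0, 0, 0]
    - [0, 0, 0]
    - [0, 0, 0]

```text
t: 14.37
eef_pos: [0.4554, 0.3185, 0.0015]
tcp_rot: [0.004, -2.215, 2.222]
wrist_force: [0.3, -1.0, -1.2]
width: 0.0156
```

```bash
python3 go.py 457,321,-7,0
python3 - <<'E'
from h import *
c=cam("top");P=cloud(c);z=P[...,2];d=c["color"].max(2)
m=(P[...,0]>.38)&(P[...,0]<.54)&(P[...,1]>.22)&(P[...,1]<.42)&(z<.045)&(z>.008)&(d>110)
print(m.sum(),np.nanmedian(P[m],0).round(3) if m.any() else '')
cv2.imwrite('pics/t5.png',cv2.resize(c["color"][150:310,110:420,::-1],None,fx=2.5,fy=2.5))
E
```

```text
t 14.37 tcp [455.4 318.5   1.5] psi -0.07 w 0.0156 F [ 0.3 -1.  -1.2]
457,321,-7,0 [-0.16  0.85 -0.25] [-0.16 -0.07  0.26]
73 [0.454 0.297 0.02 ]
```

View pics/t5.png

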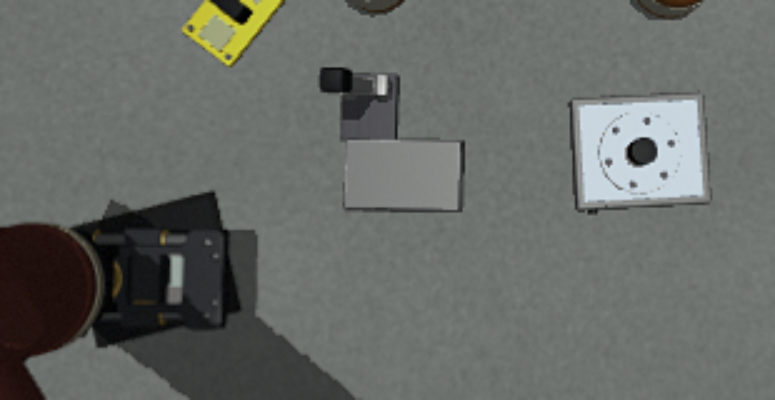

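Request:
move_arm:
  claw: [1, 1, 1, 1, -1, -1, -1, -1, -1, -1, -1, -1, -1, -1, -1, -1, -1, -1, -1]
  slide:
    - [0, 0.5, 0]
    - [0, 1.0, 0]
    - [0, 1.0, 0]
    - [0, 1.0, 0]
    - [0, 1.0, 0]
    - [0, 1.0, 0]
    - [0, 1.0, 0]
    - [0, 1.0, 0]
    - [0, 1.0, 0]
    - [0, 1.0, 0]
    - [0, 1.0, 0]
    - [0, 1.0, 0]
    - [0, 1.0, 0]
    - [0, 1.0, 0]
    - [0, -2, 0]
    - [0, -5, 0]
    - [0, -8, 0]
    - [0, -11, 0]
    - [0, -11, 0]
  twist:
    - [0, 0, 0]
    - [0, 0, 0]
    - [0, 0, 0]
    - [0, 0, 0]
    - [0, 0, 0]
    - [0, 0, 0]
    - [0, 0, 0]
    - [0, 0, 0]
    - [0, 0, 0]
    - [0, 0, 0]
    - [0, 0, 0]
    - [0, 0, 0]
    - [0, 0, 0]
    - [0, 0, 0]
    - [0, 0, 0]
    - [0, 0, 0]
    - [0, 0, 0]
    - [0, 0, 0]
    - [0, 0, 0]

```text
t: 16.0
eef_pos: [0.4594, 0.3229, 0.12]
tcp_rot: [0.009, 2.223, -2.213]
wrist_force: [0.6, 0.6, 0.7]
width: 0.0867
```

```bash
cat > rc.py <<'E'
from h import *
def rect(c,m,h,name):
    n,l,s,ce=cv2.connectedComponentsWithStats(m.astype(np.uint8)); k=1+np.argmax(s[1:,4])
    cs,_=cv2.findContours((l==k).astype(np.uint8),cv2.RETR_EXTERNAL,cv2.CHAIN_APPROX_NONE)
    q=plane(c,max(cs,key=cv2.contourArea).reshape(-1,2),h)[:,:2]
    r=cv2.minAreaRect((q*1000).astype(np.float32));print(name,np.round(r[0],1),np.round(r[1],1),round(r[2],1))
def near(P,x,y,r): return (abs(P[...,0]-x)<r)&(abs(P[...,1]-y)<r)
E
python3 go.py
python3 - <<'E'
from rc import *
c=cam("top");P=cloud(c);z=P[...,2];g=c["color"].max(2)
rect(c,near(P,.541,.103,.06)&(abs(z-.025)<.005)&(P[...,0]<.574),.025,'seat')
c=cam("wrist");P=cloud(c);z=P[...,2];g=c["color"].max(2)
rect(c,near(P,.457,.32,.07)&(z>.007)&(z<.05)&(g>90),.012,'slide plate on mat')
rect(c,near(P,.457,.32,.05)&(z>.034)&(z<.05)&(g<70),.04,'slide grip on mat')
print(P[near(P,.457,.32,.07)&(z>.008)&(z<.03)&(g>90)][:,2].mean())
save(c,"w6.png")
E
```

```text
t 16.0 tcp [459.4 322.9 120. ] psi -0.04 w 0.0867 F [0.6 0.6 0.7]
seat [539.  101.6] [98.7 58.8] 89.9
slide plate on mat [457.2 320. ] [56.  89.3] 0.0
slide grip on mat [458.1 319.5] [30.2 14.3] 0.0
0.012181747489183591
```

View pics/w6.png

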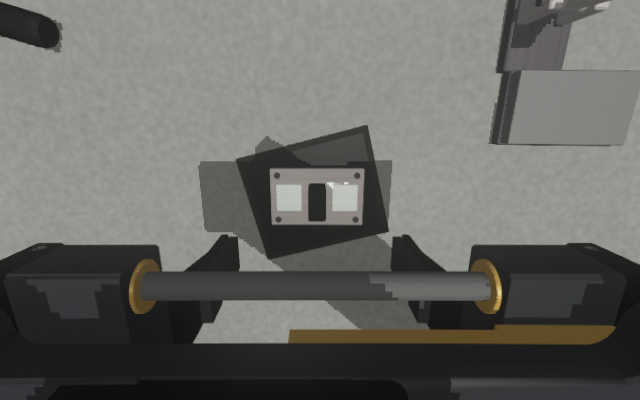

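The slide carrier is parked flat on the mat at (457,320) and released. Next, the square carrier.

Request:
move_arm:
  claw: [-1, -1, -1, -1, -1, -1, -1, -1, -1, -1, -1, -1, -1, -1, -1, -1, -1, -1, -1, -1]
  slide:
    - [-1, -2, 31]
    - [-1, -2, 31]
    - [-1, -2, 31]
    - [-1, -2, 31]
    - [-1, -2, 31]
    - [-1, -2, 31]
    - [-1, -2, 31]
    - [-1, -2, 31]
    - [-4, -2, 62.8]
    - [-4, -2, 62.8]
    - [-4, -2, 62.8]
    - [-4, -2, 62.8]
    - [-4, -2, 62.8]
    - [-4, -2, 62.8]
    - [-4, -2, 62.8]
    - [-4, -2, 62.8]
    - [-4, -2, 62.8]
    - [-4, -2, 62.8]
    - [-4, -2, 62.8]
    - [-4, -2, 62.8]
  twist:
    - [0, 0, 0]
    - [0, 0, 0]
    - [0, 0, 0]
    - [0, 0, 0]
    - [0, 0, 0]
    - [0, 0, 0]
    - [0, 0, 0]
    - [0, 0, 0]
    - [0, -6, 0]
    - [0, -6, 0]
    - [0, -6, 0]
    - [0, -6, 0]
    - [0, -6, 0]
    - [0, -6, 0]
    - [0, -6, 0]
    - [0, -6, 0]
    - [0, -6, 0]
    - [0, -6, 0]
    - [0, -6, 0]
    - [0, -6, 0]

```text
t: 17.77
eef_pos: [0.4965, -0.3058, 0.1332]
tcp_rot: [-0.116, 2.169, -2.166]
wrist_force: [-0.6, 0.1, 0.2]
width: 0.0867
```

```bash
python3 - <<'E'
from rc import *
c=cam("wrist");P=cloud(c);z=P[...,2];g=c["color"].max(2)
rect(c,near(P,.51,-.31,.04)&(z>.07)&(z<.09),.076,'square post top')
rect(c,near(P,.51,-.31,.06)&(abs(z-.048)<.0035)&(g>70),.048,'square plate')
rect(c,near(P,.515,-.315,.08)&(z>.033)&(z<.06),.04,'dry')
save(c,"w7.png")
E
python3 go.py
```

```text
square post top [ 508.  -312.6] [20.9 19.2] 6.0
square plate [ 507.  -312.4] [63.4 63.8] 6.1
dry [ 512.9 -316. ] [107.9  91.7] 85.8
t 17.82 tcp [ 496.6 -305.9  133.6] psi 6.07 w 0.0872 F [ 0.1 -0.1 -0.1]
```

View pics/w7.png

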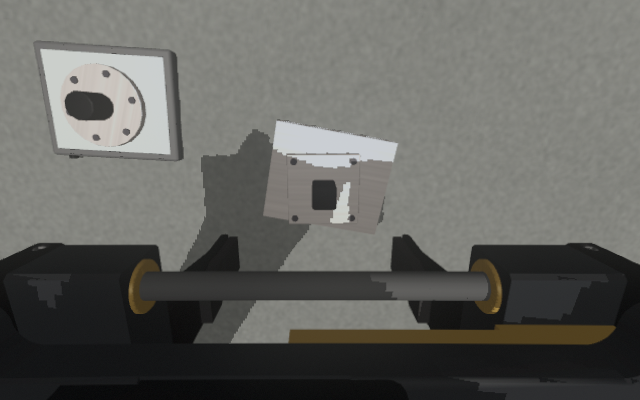

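```bash
python3 go.py 508,-312.5,29,6
```

```text
t 17.82 tcp [ 496.6 -305.9  133.6] psi 6.07 w 0.0872 F [ 0.1 -0.1 -0.1]
508,-312.5,29,6 [-1.07 10.45  0.78] [0.04 0.07 0.03]
```

Request:
move_arm:
  claw: [-1, -1, -1, -1, -1, -1]
  slide:
    - [-1.1, 2, 0.8]
    - [-1.1, 5, 0.8]
    - [-1.1, 8, 0.8]
    - [-1.1, 9.3, 0.8]
    - [-1.1, 9.3, 0.8]
    - [-1.1, 9.3, 0.8]
  twist:
    - [0, 0, 0]
    - [0, 0, 0]
    - [0, 0, 0]
    - [0, 0, 0]
    - [0, 0, 0]
    - [0, 0, 0]

```text
t: 18.32
eef_pos: [0.5084, -0.3137, 0.0414]
tcp_rot: [-0.114, 2.168, -2.167]
wrist_force: [0.5, 0.1, 0.5]
width: 0.087
```

```bash
python3 tips.py;python3 go.py 508,-312.5,29,6
```

```text
wrist 3735 tips behind TCP (mm) [24.  26.9]
scene 110 tips behind TCP (mm) [25.4 27.3]
t 18.42 tcp [ 509.5 -314.6   43. ] psi 5.98 w 0.0869 F [0.6 0.3 0.3]
508,-312.5,29,6 [ 0.13  1.4  -0.23] [-0.09 -0.02 -0.13]
```

Request:
move_arm:
  claw: [-1, -1, -1, 1, 1, 1, 1, 1, 1, 1, 1, 1, 1, 1, 1, 1, 1]
  slide:
    - [0.1, 0.7, -0.2]
    - [0.1, 1.4, -0.2]
    - [0.1, 1.4, -0.2]
    - [0.1, 1.4, -0.2]
    - [0.1, 1.4, -0.2]
    - [0.1, 1.4, -0.2]
    - [0.1, 1.4, -0.2]
    - [0.1, 1.4, -0.2]
    - [0.1, 1.4, -0.2]
    - [0.1, 1.4, -0.2]
    - [0.1, 1.4, -0.2]
    - [0.1, 1.4, -0.2]
    - [0.1, 1.4, -0.2]
    - [0.1, 1.4, -0.2]
    - [0.1, 1.4, -0.2]
    - [0.1, 1.4, -0.2]
    - [0.1, 1.4, -0.2]
  twist:
    - [0, 0, 0]
    - [0, 0, 0]
    - [0, 0, 0]
    - [0, 0, 0]
    - [0, 0, 0]
    - [0, 0, 0]
    - [0, 0, 0]
    - [0, 0, 0]
    - [0, 0, 0]
    - [0, 0, 0]
    - [0, 0, 0]
    - [0, 0, 0]
    - [0, 0, 0]
    - [0, 0, 0]
    - [0, 0, 0]
    - [0, 0, 0]
    - [0, 0, 0]

```text
t: 19.83
eef_pos: [0.5071, -0.3125, 0.027]
tcp_rot: [-0.113, 2.168, -2.168]
wrist_force: [-0.0, 0.5, -0.3]
width: 0.0194
```

```bash
python3 go.py 508,-312.5,120,6 500,-100,130,0 541,102.5,130,0 541,102.5,40,0
```

```text
t 19.83 tcp [ 507.1 -312.5   27. ] psi 5.95 w 0.0194 F [-0.   0.5 -0.3]
508,-312.5,120,6 [-0.09 -9.3   0.01] [ 0.   -0.05  0.  ]
500,-100,130,0 [ -1.5  -10.3  -21.21] [0.   5.95 0.  ]
541,102.5,130,0 [ -7.68 -10.3  -40.92] [0.   5.95 0.  ]
541,102.5,40,0 [ -7.68  -1.3  -40.92] [0.   5.95 0.  ]
```

Request:
move_arm:
  claw: [1, 1, 1, 1, 1, 1, 1, 1, 1, 1, 1, 1, 1, 1, 1, 1, 1, 1, 1, 1]
  slide:
    - [0, -2, 0]
    - [0, -5, 0]
    - [0, -8, 0]
    - [0, -10, 0]
    - [-1, -10, -4]
    - [-2, -10, -8]
    - [-3, -10, -12]
    - [-4, -10, -16]
    - [-5, -10, -20]
    - [-6, -10, -24]
    - [-7, -10, -28]
    - [-7.5, -10, -32]
    - [-7.7, -10, -36]
    - [-7.7, -10, -39.5]
    - [-7.7, -10, -40.9]
    - [-7.7, -10, -40.9]
    - [-7.7, -7, -40.9]
    - [-7.7, -3, -40.9]
    - [-7.7, -1, -40.9]
    - [-7.7, -1, -40.9]
  twist:
    - [0, 0, 0]
    - [0, 0, 0]
    - [0, 0, 0]
    - [0, 0, 0]
    - [0, 2, 0]
    - [0, 4, 0]
    - [0, 6, 0]
    - [0, 6, 0]
    - [0, 6, 0]
    - [0, 6, 0]
    - [0, 6, 0]
    - [0, 6, 0]
    - [0, 6, 0]
    - [0, 6, 0]
    - [0, 6, 0]
    - [0, 6, 0]
    - [0, 6, 0]
    - [0, 6, 0]
    - [0, 6, 0]
    - [0, 6, 0]

```text
t: 21.5
eef_pos: [0.5377, 0.1003, 0.0322]
tcp_rot: [0.007, -2.215, 2.218]
wrist_force: [-0.8, -1.0, -1.4]
width: 0.0199
```

```bash
python3 - <<'E'
from rc import *
c=cam("wrist");cv2.imwrite("pics/w8.png",c["color"][:,:,::-1])
E
python3 go.py 541,102.5,12,0
```

```text
t 21.55 tcp [539.4 101.   35. ] psi -0.1 w 0.02 F [ 0.3  0.7 -1.8]
541,102.5,12,0 [-0.17  2.3  -0.15] [-0.05 -0.1   0.27]
```

View pics/w8.png

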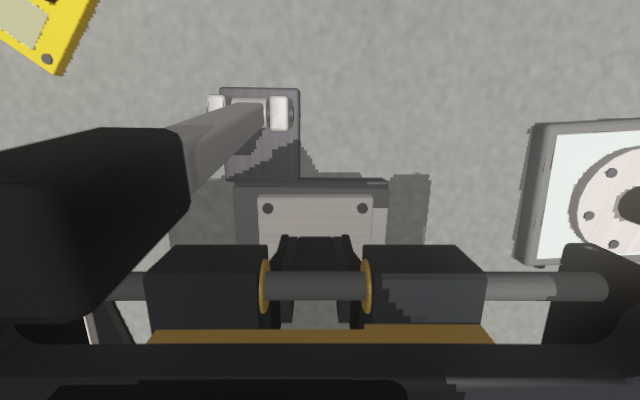

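The square carrier is over the seat. I'll lower it and release.

Request:
move_arm:
  claw: [1, 1, 1, 1, 1, -1, -1, -1, -1, -1, -1, -1, -1, -1, -1, -1, -1, -1, -1, -1]
  slide:
    - [-0.1, 0.8, -0.1]
    - [-0.1, 1.6, -0.1]
    - [-0.1, 2.4, -0.1]
    - [-0.1, 2.4, -0.1]
    - [-0.1, 2.4, -0.1]
    - [-0.1, 2.4, -0.1]
    - [-0.1, 2.4, -0.1]
    - [-0.1, 2.4, -0.1]
    - [-0.1, 2.4, -0.1]
    - [-0.1, 2.4, -0.1]
    - [-0.1, 2.4, -0.1]
    - [-0.1, 2.4, -0.1]
    - [-0.1, 2.4, -0.1]
    - [-0.1, 2.4, -0.1]
    - [-0.1, 2.4, -0.1]
    - [-0.1, 0, -0.1]
    - [-0.1, -3, -0.1]
    - [-0.1, -6, -0.1]
    - [-0.1, -9, -0.1]
    - [-0.1, -9, -0.1]
  twist:
    - [0, 0, 0]
    - [0, 0, 0]
    - [0, 0, 0]
    - [0, 0, 0]
    - [0, 0, 0]
    - [0, 0, 0]
    - [0, 0, 0]
    - [0, 0, 0]
    - [0, 0, 0]
    - [0, 0, 0]
    - [0, 0, 0]
    - [0, 0, 0]
    - [0, 0, 0]
    - [0, 0, 0]
    - [0, 0, 0]
    - [0, 0, 0]
    - [0, 0, 0]
    - [0, 0, 0]
    - [0, 0, 0]
    - [0, 0, 0]

```text
t: 23.22
eef_pos: [0.5455, 0.1044, 0.1331]
tcp_rot: [0.01, 2.219, -2.216]
wrist_force: [0.1, 1.0, -0.8]
width: 0.0871
```

```bash
python3 - <<'E'
from rc import *
c=cam("wrist");P=cloud(c);z=P[...,2];g=c["color"].max(2)
rect(c,near(P,.54,.10,.045)&(abs(z-.033)<.004)&(P[...,0]<.6),.033,'square plate')
m=near(P,.54,.10,.028)&(abs(z-.033)<.005);A=P[m];print('tilt',np.linalg.lstsq(np.c_[A[:,:2]-A[:,:2].mean(0),np.ones(len(A))],A[:,2],rcond=None)[0].round(3))
rect(c,near(P,.557,-.105,.03)&(z>.045)&(z<.06),.051,'knob top')
E
python3 go.py 557,-104,130,0
```

```text
square plate [542.9 102.9] [64.  63.8] 0.0
tilt [0.    0.    0.033]
knob top [ 557.8 -103.4] [26.2 23.2] 73.8
t 23.27 tcp [544.4 103.9 130.4] psi -0.05 w 0.087 F [ 0.3  0.2 -0.4]
557,-104,130,0 [-1.28  0.03 20.79] [ 0.04 -0.05 -0.34]
```

Request:
move_arm:
  claw: [-1, -1, -1, -1, -1, -1, -1, -1, -1, -1, -1, -1, -1]
  slide:
    - [-0.4, 0, 4]
    - [-1, 0, 8]
    - [-1.3, 0, 12]
    - [-1.3, 0, 16]
    - [-1.3, 0, 19.5]
    - [-1.3, 0, 20.8]
    - [-1.3, 0, 20.8]
    - [-1.3, 3, 20.8]
    - [-1.3, 6, 20.8]
    - [-1.3, 9, 20.8]
    - [-1.3, 10.5, 20.8]
    - [-1.3, 10.5, 20.8]
    - [-1.3, 10.5, 20.8]
  twist:
    - [0, 0, 0]
    - [0, 0, 0]
    - [0, 0, 0]
    - [0, 0, 0]
    - [0, 0, 0]
    - [0, 0, 0]
    - [0, 0, 0]
    - [0, 0, 0]
    - [0, 0, 0]
    - [0, 0, 0]
    - [0, 0, 0]
    - [0, 0, 0]
    - [0, 0, 0]

```text
t: 24.35
eef_pos: [0.5543, -0.1032, 0.0212]
tcp_rot: [0.003, -2.222, 2.219]
wrist_force: [0.7, 0.1, 1.6]
width: 0.0869
```

```bash
python3 - <<'E'
from rc import *
c=cam("wrist");P=cloud(c);z=P[...,2]
rect(c,near(P,.557,-.104,.045)&(abs(z-.023)<.0035),.023,'disc visible part')
E
python3 tips.py; python3 go.py 557,-104,3,0
```

```text
disc visible part [ 562.2 -105.8] [61.9 70.7] 0.1
wrist 3758 tips behind TCP (mm) [22.5 26.3]
scene 154 tips behind TCP (mm) [-13.4 -11.8]
t 24.5 tcp [ 556.3 -104.3   23.5] psi -0.02 w 0.0872 F [-0.3 -0.   0.3]
557,-104,3,0 [-0.07  2.05 -0.03] [-0.01 -0.02 -0.13]
```

Request:
move_arm:
  claw: [-1, -1, -1, -1, 1, 1, 1, 1, 1, 1, 1, 1, 1, 1, 1, 1, 1, 1]
  slide:
    - [-0.1, 0.7, 0]
    - [-0.1, 1.4, 0]
    - [-0.1, 2.0, 0]
    - [-0.1, 2.0, 0]
    - [-0.1, 2.0, 0]
    - [-0.1, 2.0, 0]
    - [-0.1, 2.0, 0]
    - [-0.1, 2.0, 0]
    - [-0.1, 2.0, 0]
    - [-0.1, 2.0, 0]
    - [-0.1, 2.0, 0]
    - [-0.1, 2.0, 0]
    - [-0.1, 2.0, 0]
    - [-0.1, 2.0, 0]
    - [-0.1, 2.0, 0]
    - [-0.1, 2.0, 0]
    - [-0.1, 2.0, 0]
    - [-0.1, 2.0, 0]
  twist:
    - [0, 0, 0]
    - [0, 0, 0]
    - [0, 0, 0]
    - [0, 0, 0]
    - [0, 0, 0]
    - [0, 0, 0]
    - [0, 0, 0]
    - [0, 0, 0]
    - [0, 0, 0]
    - [0, 0, 0]
    - [0, 0, 0]
    - [0, 0, 0]
    - [0, 0, 0]
    - [0, 0, 0]
    - [0, 0, 0]
    - [0, 0, 0]
    - [0, 0, 0]
    - [0, 0, 0]

```text
t: 26.0
eef_pos: [0.5561, -0.1047, 0.002]
tcp_rot: [-0.001, -2.221, 2.221]
wrist_force: [-1.2, -0.0, -0.3]
width: 0.0235
```

```bash
python3 go.py 514.5,-316,100,0 514.5,-316,28,0
```

```text
t 26.0 tcp [ 556.1 -104.7    2. ] psi -0.05 w 0.0235 F [-1.2 -0.  -0.3]
514.5,-316,100,0 [ 4.14 -9.8  21.13] [ 0.   -0.05  0.  ]
514.5,-316,28,0 [ 4.14 -2.6  21.13] [ 0.   -0.05  0.  ]
```

Request:
move_arm:
  claw: [1, 1, 1, 1, 1, 1, 1, 1, 1, 1, 1, 1, 1, 1, 1, 1]
  slide:
    - [0, -2, 0]
    - [0, -5, 0]
    - [0, -8, 0]
    - [0, -10, 0]
    - [1, -10, 3]
    - [2, -10, 7]
    - [3, -10, 11]
    - [4, -10, 15]
    - [4.2, -10, 19]
    - [4.2, -10, 21.1]
    - [4.2, -10, 21.1]
    - [4.2, -7, 21.1]
    - [4.2, -4, 21.1]
    - [4.2, -3.5, 21.1]
    - [4.2, -3.5, 21.1]
    - [4.2, -3.5, 21.1]
  twist:
    - [0, 0, 0]
    - [0, 0, 0]
    - [0, 0, 0]
    - [0, 0, 0]
    - [0, 0, 0]
    - [0, 0, 0]
    - [0, 0, 0]
    - [0, 0, 0]
    - [0, 0, 0]
    - [0, 0, 0]
    - [0, 0, 0]
    - [0, 0, 0]
    - [0, 0, 0]
    - [0, 0, 0]
    - [0, 0, 0]
    - [0, 0, 0]

```text
t: 27.33
eef_pos: [0.5144, -0.3153, 0.0378]
tcp_rot: [-0.001, -2.222, 2.221]
wrist_force: [0.9, -0.9, -0.4]
width: 0.0232
```

```bash
python3 go.py 514,-316,27,0
```

```text
t 27.33 tcp [ 514.4 -315.3   37.8] psi -0.02 w 0.0232 F [ 0.9 -0.9 -0.4]
514,-316,27,0 [0.04 1.08 0.07] [ 0.01 -0.02 -0.01]
```

Request:
move_arm:
  claw: [1, 1, 1, 1, -1, -1, -1, -1, -1, -1, -1, -1, -1, -1, -1, -1, -1, -1, -1, -1]
  slide:
    - [0, 0.5, 0]
    - [0, 1.0, 0]
    - [0, 1.0, 0]
    - [0, 1.0, 0]
    - [0, 1.0, 0]
    - [0, 1.0, 0]
    - [0, 1.0, 0]
    - [0, 1.0, 0]
    - [0, 1.0, 0]
    - [0, 1.0, 0]
    - [0, 1.0, 0]
    - [0, 1.0, 0]
    - [0, 1.0, 0]
    - [0, 1.0, 0]
    - [0, 0, 0]
    - [0, -3, 0]
    - [0, -6, 0]
    - [0, -9, 0]
    - [1.5, -9, 0]
    - [1.5, -9, 0]
  twist:
    - [0, 0, 0]
    - [0, 0, 0]
    - [0, 0, 0]
    - [0, 0, 0]
    - [0, 0, 0]
    - [0, 0, 0]
    - [0, 0, 0]
    - [0, 0, 0]
    - [0, 0, 0]
    - [0, 0, 0]
    - [0, 0, 0]
    - [0, 0, 0]
    - [0, 0, 0]
    - [0, 0, 0]
    - [0, 0, 0]
    - [0, 0, 0]
    - [0, 0, 0]
    - [0, 0, 0]
    - [0, 0, 0]
    - [0, 0, 0]

```text
t: 29.0
eef_pos: [0.4985, -0.3168, 0.1298]
tcp_rot: [0.005, 2.218, -2.224]
wrist_force: [1.1, -1.3, -0.9]
width: 0.0867
```

```bash
python3 - <<'E'
from rc import *
c=cam("wrist");P=cloud(c);z=P[...,2];g=c["color"].max(2)
rect(c,near(P,.514,-.316,.05)&(abs(z-.048)<.003),.048,'disc')
rect(c,near(P,.514,-.316,.03)&(z>.07)&(z<.085),.076,'knob')
rect(c,near(P,.514,-.316,.08)&(z>.034)&(z<.06),.04,'dry')
save(c,"w9.png")
E
python3 go.py 457,320,120,0
```

```text
disc [ 515.4 -316.2] [70.6 70.8] 89.9
knob [ 515.6 -316.3] [22.2 22.8] 89.9
dry [ 514.6 -316.1] [108.   88.3] 85.8
t 29.05 tcp [ 498.4 -316.3  128.2] psi -0.12 w 0.0869 F [ 0.5  0.1 -0.7]
457,320,120,0 [  4.27   0.73 -63.63] [-0.07 -0.12 -0.05]
```

View pics/w9.png

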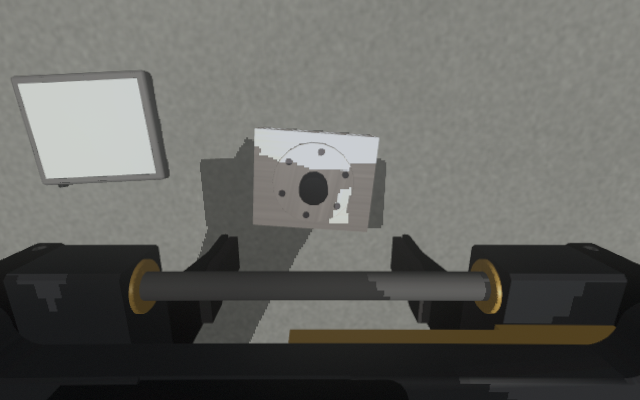

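The disc is centred on the drying block to about 1 mm. Back to the slide carrier on the mat.

Request:
move_arm:
  claw: [-1, -1, -1, -1, -1, -1, -1, -1, -1, -1, -1, -1, -1, -1, -1, -1, -1, -1, -1, -1]
  slide:
    - [2, 0, -32]
    - [2, 0, -32]
    - [2, 0, -32]
    - [2, 0, -32]
    - [2, 0, -32]
    - [2, 0, -32]
    - [2, 0, -32]
    - [2, 0, -32]
    - [4.3, 0, -63.7]
    - [4.3, 0, -63.7]
    - [4.3, 0, -63.7]
    - [4.3, 0, -63.7]
    - [4.3, 0, -63.7]
    - [4.3, 0, -63.7]
    - [4.3, 0, -63.7]
    - [4.3, 0, -63.7]
    - [4.3, 0, -63.7]
    - [4.3, 0, -63.7]
    - [4.3, 4, -63.7]
    - [4.3, 8, -63.7]
  twist:
    - [0, 0, 0]
    - [0, 0, 0]
    - [0, 0, 0]
    - [0, 0, 0]
    - [0, 0, 0]
    - [0, 0, 0]
    - [0, 0, 0]
    - [0, 0, 0]
    - [0, 0, 0]
    - [0, 0, 0]
    - [0, 0, 0]
    - [0, 0, 0]
    - [0, 0, 0]
    - [0, 0, 0]
    - [0, 0, 0]
    - [0, 0, 0]
    - [0, 0, 0]
    - [0, 0, 0]
    - [0, 0, 0]
    - [0, 0, 0]

```text
t: 30.72
eef_pos: [0.4584, 0.3212, 0.0474]
tcp_rot: [0.007, 2.222, -2.219]
wrist_force: [1.8, -0.4, -1.2]
width: 0.0874
```

Request:
move_arm:
  claw: [-1, -1, -1]
  slide:
    - [0, 0, 0]
    - [0, 0, 0]
    - [0, 0, 0]
  twist:
    - [0, 0, 0]
    - [0, 0, 0]
    - [0, 0, 0]

```text
t: 30.97
eef_pos: [0.4572, 0.3213, 0.0486]
tcp_rot: [-0.003, -2.221, 2.22]
wrist_force: [-0.2, -0.2, 0.7]
width: 0.0867
```

```bash
python3 go.py 457.5,320,-8,0
```

```text
t 30.97 tcp [457.2 321.3  48.6] psi -0.1 w 0.0867 F [-0.2 -0.2  0.7]
457.5,320,-8,0 [-0.02  5.66  0.13] [ 0.03 -0.1  -0.04]
```

Request:
move_arm:
  claw: [-1, -1, -1, -1, -1, 1, 1, 1, 1, 1, 1, 1, 1, 1, 1, 1, 1, 1, 1]
  slide:
    - [0, 2, 0.1]
    - [0, 4, 0.1]
    - [0, 5.6, 0.1]
    - [0, 5.6, 0.1]
    - [0, 5.6, 0.1]
    - [0, 5.6, 0.1]
    - [0, 5.6, 0.1]
    - [0, 5.6, 0.1]
    - [0, 5.6, 0.1]
    - [0, 5.6, 0.1]
    - [0, 5.6, 0.1]
    - [0, 5.6, 0.1]
    - [0, 5.6, 0.1]
    - [0, 5.6, 0.1]
    - [0, 5.6, 0.1]
    - [0, 5.6, 0.1]
    - [0, 5.6, 0.1]
    - [0, 5.6, 0.1]
    - [0, 5.6, 0.1]
  twist:
    - [0, 0, 0]
    - [0, 0, 0]
    - [0, 0, 0]
    - [0, 0, 0]
    - [0, 0, 0]
    - [0, 0, 0]
    - [0, 0, 0]
    - [0, 0, 0]
    - [0, 0, 0]
    - [0, 0, 0]
    - [0, 0, 0]
    - [0, 0, 0]
    - [0, 0, 0]
    - [0, 0, 0]
    - [0, 0, 0]
    - [0, 0, 0]
    - [0, 0, 0]
    - [0, 0, 0]
    - [0, 0, 0]

```text
t: 32.55
eef_pos: [0.4564, 0.3204, -0.009]
tcp_rot: [-0.001, -2.221, 2.221]
wrist_force: [1.2, 0.1, -0.6]
width: 0.0154
```

```bash
python3 go.py 470,100,120,0 559,-107,100,3 559,-107,5,3
python3 - <<'E'
from rc import *
c=cam("top");P=cloud(c);z=P[...,2]
rect(c,near(P,.559,-.107,.08)&(z>.0085),.015,'lightbox')
E
```

```text
t 32.55 tcp [456.4 320.4  -9. ] psi -0.04 w 0.0154 F [ 1.2  0.1 -0.6]
470,100,120,0 [ -1.38 -12.9   22.04] [ 0.   -0.04  0.  ]
559,-107,100,3 [-10.29 -10.9   42.73] [ 0.   -3.04  0.  ]
559,-107,5,3 [-10.29  -1.4   42.73] [ 0.   -3.04  0.  ]
lightbox [ 559.6 -108.2] [101.  119.8] 2.9
```

Request:
move_arm:
  claw: [1, 1, 1, 1, 1, 1, 1, 1, 1, 1, 1, 1, 1, 1, 1, 1, 1, 1, 1, 1]
  slide:
    - [0, -3, 0]
    - [0, -6, 0]
    - [0, -9, 0]
    - [0, -12, 0]
    - [0, -12.5, 4]
    - [-0.5, -12.5, 8]
    - [-1, -12.5, 12]
    - [-1.5, -12.5, 16]
    - [-2, -12.5, 20]
    - [-2.5, -12.5, 24]
    - [-4, -12.5, 27.5]
    - [-5.5, -12.5, 31]
    - [-7, -12.5, 34.5]
    - [-8.7, -12.5, 38]
    - [-10, -12.5, 41]
    - [-10.3, -12.5, 42.7]
    - [-10.3, -12.5, 42.7]
    - [-10.3, -9, 42.7]
    - [-10.3, -5.5, 42.7]
    - [-10.3, -3, 42.7]
  twist:
    - [0, 0, 0]
    - [0, 0, 0]
    - [0, 0, 0]
    - [0, 0, 0]
    - [0, 0, 0]
    - [0, 0, 0]
    - [0, 0, 0]
    - [0, 0, 0]
    - [0, 0, 0]
    - [0, -3, 0]
    - [0, -3, 0]
    - [0, -3, 0]
    - [0, -3, 0]
    - [0, -3, 0]
    - [0, -3, 0]
    - [0, -3, 0]
    - [0, -3, 0]
    - [0, -3, 0]
    - [0, -3, 0]
    - [0, -3, 0]

```text
t: 34.27
eef_pos: [0.5578, -0.106, 0.0186]
tcp_rot: [-0.059, 2.197, -2.195]
wrist_force: [-0.3, -0.3, -2.5]
width: 0.0158
```

Request:
move_arm:
  claw: [1, 1, 1]
  slide:
    - [0, 0, 0]
    - [0, 0, 0]
    - [0, 0, 0]
  twist:
    - [0, 0, 0]
    - [0, 0, 0]
    - [0, 0, 0]

```text
t: 34.52
eef_pos: [0.5601, -0.1063, 0.0226]
tcp_rot: [-0.055, 2.194, -2.194]
wrist_force: [-0.7, -0.7, -0.7]
width: 0.0161
```

```bash
python3 go.py 558.5,-107,2.5,3
```

```text
t 34.52 tcp [ 560.1 -106.3   22.6] psi 2.98 w 0.0161 F [-0.7 -0.7 -0.7]
558.5,-107,2.5,3 [0.17 2.01 0.06] [-0.01 -0.02 -0.1 ]
```

Request:
move_arm:
  claw: [1, 1, 1, 1, 1, -1, -1, -1, -1, -1, -1, -1, -1, -1, -1, -1, -1, -1, -1, -1]
  slide:
    - [0.1, 0.7, 0]
    - [0.1, 1.4, 0]
    - [0.1, 1.95, 0]
    - [0.1, 1.95, 0]
    - [0.1, 1.95, 0]
    - [0.1, 1.95, 0]
    - [0.1, 1.95, 0]
    - [0.1, 1.95, 0]
    - [0.1, 1.95, 0]
    - [0.1, 1.95, 0]
    - [0.1, 1.95, 0]
    - [0.1, 1.95, 0]
    - [0.1, 1.95, 0]
    - [0.1, 1.95, 0]
    - [0.1, 1.95, 0]
    - [0.1, 0, 0]
    - [0.1, -4, 0]
    - [0.1, -8, 0]
    - [3, -10, 0]
    - [3, -10, 0]
  twist:
    - [0, 0, 0]
    - [0, 0, 0]
    - [0, 0, 0]
    - [0, 0, 0]
    - [0, 0, 0]
    - [0, 0, 0]
    - [0, 0, 0]
    - [0, 0, 0]
    - [0, 0, 0]
    - [0, 0, 0]
    - [0, 0, 0]
    - [0, 0, 0]
    - [0, 0, 0]
    - [0, 0, 0]
    - [0, 0, 0]
    - [0, 0, 0]
    - [0, 0, 0]
    - [0, 0, 0]
    - [0, 0, 0]
    - [0, 0, 0]

```text
t: 36.18
eef_pos: [0.5292, -0.1089, 0.1261]
tcp_rot: [-0.05, 2.19, -2.196]
wrist_force: [0.6, -0.9, -1.0]
width: 0.0869
```

Request:
move_arm:
  claw: [-1, -1, -1, -1, -1, -1, -1]
  slide:
    - [5, -5, 0]
    - [5, -5, 0]
    - [5, -5, 0]
    - [5, -5, 0]
    - [5, -5, 0]
    - [5, -5, 0]
    - [5, -5, 0]
  twist:
    - [0, 0, 0]
    - [0, 0, 0]
    - [0, 0, 0]
    - [0, 0, 0]
    - [0, 0, 0]
    - [0, 0, 0]
    - [0, 0, 0]

```text
t: 36.77
eef_pos: [0.4791, -0.1105, 0.1699]
tcp_rot: [-0.059, 2.197, -2.195]
wrist_force: [0.1, -0.7, 0.5]
width: 0.0871
```

```bash
python3 - <<'E'
from rc import *
c=cam("wrist");P=cloud(c);z=P[...,2];g=c["color"].max(2)
rect(c,near(P,.559,-.107,.055)&(abs(z-.023)<.003),.023,'slide')
rect(c,near(P,.559,-.107,.08)&(z>.0095)&(z<.03),.015,'lightbox')
rect(c,near(P,.541,.103,.045)&(abs(z-.033)<.004),.033,'square')
save(c,"w10.png")
c=cam("top");P=cloud(c);z=P[...,2]
rect(c,near(P,.6,.13,.08)&(z>.14)&(z<.22),.19,'bar end')
c=cam("scene");cv2.imwrite("pics/s10.png",c["color"][:,:,::-1])
E
python3 go.py
```

```text
slide [ 558.7 -107. ] [54.6 89.6] 3.0
lightbox [ 557.7 -107.6] [100.9 118.8] 3.0
square [541.9 101.5] [64.2 66.2] 0.3
bar end [599.9 128.9] [23.3 16.1] 90.0
t 36.92 tcp [ 479.2 -110.6  170.3] psi 2.97 w 0.0871 F [-0.9 -0.6  0.7]
```

View pics/s10.png

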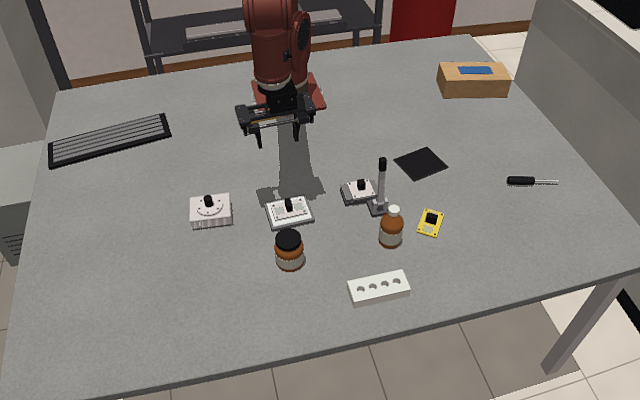

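View pics/w10.png

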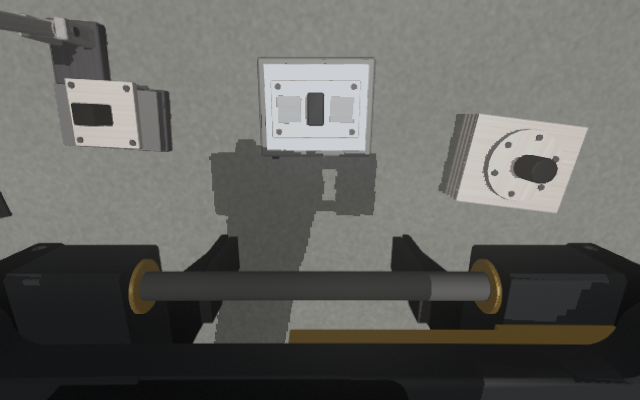

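Everything looks placed. In the wrist view the square's margins on the seat look uneven, so I'll check that from above.

Run:
```python
from rc import *
c=cam("top");P=cloud(c);z=P[...,2]
rect(c,near(P,.541,.103,.06)&(abs(z-.033)<.0035)&(P[...,0]<.578),.033,'square plate')
rect(c,near(P,.541,.103,.07)&(z>.018)&(z<.07)&(P[...,0]<.574),.025,'seat+all')
cv2.imwrite('pics/t11.png',cv2.resize(c["color"][165:255,225:315,::-1],None,fx=6,fy=6,interpolation=cv2.INTER_CUBIC))
```

```text
square plate [543.1 101.5] [64.1 62.7] 89.9
seat+all [541.2 101.6] [98.7 63.2] 89.9
```

View pics/t11.png

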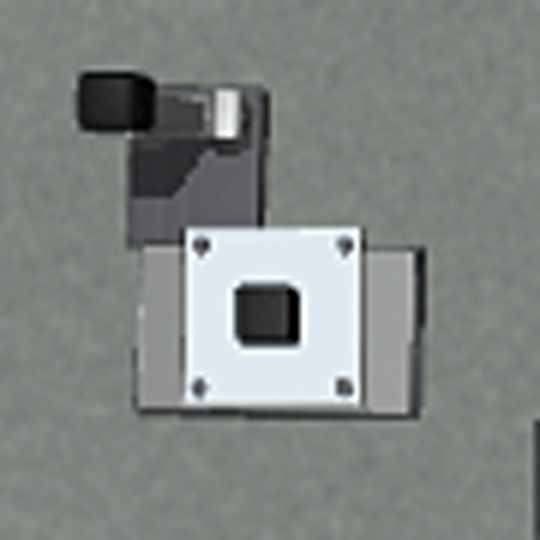

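The square is centred on the seat in y and about 3–4 mm off in x, well within 15 mm. The mat is empty and the arm is clear, so I'm handing the job in.

```bash
python3 -c "
from rig import robot
print(robot.job_done())"
```

```text
the job is handed in; nothing more can be done
None
```

The job is handed in at about 37 s of the 125 s allowed; no verdict was reported. I swung the bar up, parked the slide carrier on the mat, then moved the square to the clamp seat, the disc to the drying block and the slide carrier to the light box.

**Last checks** (the disc's was made right after it was placed):

| Item | Offset from station centre | Other |
|---|---|---|
| Slide carrier on light box | about 1 mm | on the light box top, level by eye |
| Disc on drying block | about 1 mm | on the block top, level by eye |
| Square on clamp seat | about 2–4 mm in x, under 1 mm in y | no tilt measured |
| Clamp bar | – | about 1.45 rad, upright by eye |

The mat is empty, the bottles look untouched, and the open gripper was clear of everything at hand-in.

**What disagreed or failed:**
- **Fingertips:** the camera depth put them about 23 mm behind the reported TCP. My first grasp of the slide grip therefore closed on air above it. Nothing moved, and I corrected the height from then on.
- **Camera views:** the top and wrist cameras differed by 1–3 mm.

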